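# Four clicks faster, then start

## Task

Set the bead lathe's speed up by exactly four clicks: with a fingertip, push the ribbed black dial on the teal box clockwise (seen from above) four clicks from where it now stands, gently, without gripping it, and leave it resting in that click. Only then press the green start button on the yellow box all the way down with a fingertip and let go. Leave the screwdriver, bowl, jar and wood blank where they are.

Things in the scene. Friction and masses are not known exactly. Their poses are not given: they have to be found in the camera images.
- speed_dial (a joint): Angle of the click-stop dial, rad, growing clockwise seen from above. 12 clicks 18 degrees (0.3142 rad) apart: 0, 0.314 ... 3.456, stops 0.08 beyond each end; it starts resting in one of the first four. Past halfway between clicks it snaps on to the next by itself; turning it takes up to 0.12 N m (3 N at 40 mm), most a quarter pitch past each click.
- dial_pointer (a point): Point on top of the rib with the white line (the pointer), 45 mm from the dial's axis, 100 mm above the bench; turns with the dial.
- dial_axis (a point): On the dial's vertical axis, at rib-top height (100 mm above the bench). The dial: black disc 100 mm across, its face 82 mm above the bench; hub 30 mm across, 102 mm high; three straight dark grey radial ribs 120 degrees apart, 12 mm wide, from the hub to 48 mm from the axis, standing 18 mm above the disc. A fingertip stood between two ribs can push a rib round. Fixed to the box.
- speed_box: Teal speed controller with the dial on top, 160 x 160 mm, case top 70 mm above the bench, fixed to the bench; origin at the centre of its underside, z up, -x its front. White to orange ticks round the dial mark the clicks. With the joint at 0 the pointer stands 99 degrees anticlockwise of its +x axis.
- start_button (a joint): Travel of the green spring push button, m: 0 out, 0.006 fully down. Fully down takes 5 N; it springs back when released.
- start_button_top (a point): Centre of the top of the green button cap (34 mm across); pressed straight down.
- button_box: Yellow push-button station, 85 x 105 mm, case top 60 mm above the bench, fixed to the bench; origin at the centre of its underside. The green button sits in the middle of its top.
- screwdriver: Loose screwdriver with red handle, 160 mm long, 26 mm thick, lying on the bench along its x axis between the two boxes; origin at the middle of its underside. Leave alone.
- bowl: Loose turquoise bowl, 116 mm across, 50 mm high, beyond the boxes; origin under its centre. Leave alone.
- bead_jar: Loose amber jar with brass cap, 60 mm across, 85 mm high, at the left; origin under its centre. Leave alone.
- wood_blank: Loose dark wood blank, 35 x 110 x 35 mm, at the right; origin under its centre. Leave alone.
Not all that is in view belongs to the job. Of the things shaped like the button_box, the yellow one is meant.

How it is judged:
By the outcome, as a careful person would: the job done as asked, in the order asked, and still so for the second after the job is handed in, with the robot touching nothing.
It also fails if it takes over 53 s, if anything falls off the work surface, if the arm or the gripper's body presses on something with over 40 N, if the wrist force passes 120 N, or if a joint passes its speed limit or range.

## Robot

A 7-joint arm with a two-finger parallel gripper is mounted at the origin on the work surface. World frame = base frame: x ahead of the robot, y to its left, z up, the work surface at z = 0. Lengths are in m, angles in rad, forces in N, time in s.
With the tool pointing down it reaches from about 0.425 to 0.95 m from the base axis. Payload 4.7 kg.
Tool frame: the origin (TCP) lies midway between the tips of the shut fingers; the grasp point (between the pads) lies 19 mm behind it; z points along the fingers, y is the direction in which the jaws open and shut (so a half turn about z gives the same grasp; the last joint's range is limited). The gripper opens to 85 mm and grips with 20 to 120 N. Pads are 22 mm wide; open, the fingers measure 114 mm over their backs; the gripper's body (76 mm by 85 mm) begins 54 mm behind the grasp point. The pads swing forward as they close: fully open they stand 13 mm farther back than shut.
Start: joints at [-1.33, 0.469, -0.049, 1.532, 0.024, 1.141, -0.082], TCP at [0.18, 0.651, 0.231] pointing down, gripper open.
Joint ranges: [-2.59, 2.59], [-0.33, 1.99], [-1.39, 1.29], [0.1, 2.45], [-1.04, 4.18], [0.21, 1.99], [-2.66, 2.66]. Speed limits (rad/s): [2.57, 2.57, 3.14, 3.14, 3.14, 3.14, 3.14].

## Interface

Orientations are given as a unit quaternion [x, y, z, w].
In Python, from station import status, cams, job_done gives the robot as it stands.
- The arm moves only by the tool drive_tool, never from a script. Its argument "moves" is one flat list of numbers, 6 for each row, row after row: the shift along the tool's x, y, z in cm, then the turn, a rotation vector about the tool's x, y, z in degrees. In form: [tx, ty, tz, wx, wy, wz, tx, ty, tz, wx, wy, wz, ...]. A call has 1 to 10 rows; each row is the pose to reach, as a shift and turn from the pose measured when the call began, along the tool's axes at that moment; what a row does not reach only later rows make up. A row lasts 1/12 s, in which the tool goes at most 41.7 mm and 7.16 degrees, less where a joint would pass 70% of its speed; a pose out of reach is approached as far as the arm can. A call with a gripper value outside its range is refused whole. "jaw" is the closure in counts, from 0 (fully open) to 255 (shut), set as the call begins (left out, the last holds). The fingers move at their own pace and stop on an object; "grip_force" is the grip in N (left out, the last holds). Time passes only in rows, so rows that repeat a pose let the fingers close. It gives the time, the measured TCP pose, the force and the opening at its end, in the units of the state.
- status.read_state(): the state, without advancing time (a new reading comes with each control period).
- cams.grab_frame(name): name is "scene" or "top" or "wrist"; returns the picture (400x640x3 uint8, red, green, blue); there is no depth.
- cams.camera_model(name): a dict with "intrinsics" (3x3 intrinsics, pixels), "k1" (the pictures are not rectified: a ray, as slopes to the right and down, at radius r is drawn at 1 + k1 r^2 times it, then the intrinsics apply), "R" (3x3) and "t" (3): a world point X has camera coordinates R X + t. Camera axes: x right, y down, z forward; pixel columns grow to the right and rows downward; lengths in m; the calibration is good to about 2 mm. A picture is of the moment at which its call begins: read the wrist's pose just before it. camera_model takes no time and is no camera call; for the wrist camera it gives the pose at the moment of the call.
- job_done(): hands the job in, once; it reports no verdict.
The state is a dict: "time": time; "q": joint angles; "qd": joint speeds; "effort": joint torques, N m; "tool_pos": TCP position; "eef_rot": TCP orientation; "ft_force": force on the tool from outside, world axes, zero at the start; "torque": the same for the moment, N m; "finger_gap": finger opening in m.
Only numpy, scipy, OpenCV 4.12 (cv2) and the standard library are available. Lean on these libraries where they do the work, as an engineer would, in place of code of your own. Each camera call takes 0.05 s, during which the arm holds its last target.

## Working session

There is one attempt and no reset: what is moved stays moved. The work goes in short steps, Python scripts to look and compute and a tool call to move; the robot and the scene stay as the last step left them, time stands still between calls to the robot, and variables do not carry over. Pictures are saved under pics/ and viewed, and the job is handed in when it is done.

Besides the shell and the picture viewer there is one more tool, called by a JSON object that holds its "fn" and its "kwargs", one argument or row to a line. drive_tool: Moves the arm, as the interface text tells. Its arguments: {"type":"object","properties":{"moves":{"type":"array","items":{"type":"number"}},"jaw":{"type":"number"},"grip_force":{"type":"number"}},"required":["moves"]}

```bash
mkdir -p pics; ls
python3 - <<'E'
from station import status,cams
import cv2
s=status.read_state();print(s)
for n in("scene","top"):
    cv2.imwrite(f"pics/{n}0.png",cams.grab_frame(n)[:,:,::-1]); m=cams.camera_model(n);print(m)
E
```

```text
pics
{'time': 0.0, 'q': array([-1.32990219,  0.46942564, -0.04859372,  1.53368503,  0.02411414,
        1.14099565, -0.08231081]), 'qd': array([-5.03934742e-04, -9.86672563e-04,  6.61224290e-04, -1.91742313e-03,
        1.57148996e-03,  7.56998247e-04,  8.99804219e-05]), 'effort': array([ 2.30571859e-04, -5.10284400e+01, -4.60903149e-02, -2.37712044e+01,
        1.08041527e-02,  7.57283386e-03,  1.22977741e-05]), 'tool_pos': array([0.17974935, 0.65002569, 0.23027584]), 'eef_rot': array([ 1.34475649e-01,  9.90916430e-01, -9.59733708e-04, -8.78052873e-05]), 'ft_force': array([-0.1987446 ,  0.00408385,  0.28640897]), 'torque': array([-0.00724544,  0.02601801,  0.00175329]), 'finger_gap': 0.08518941701410811}
{'intrinsics': array([[421.01899845,   0.        , 326.07963515],
       [  0.        , 421.01899845, 202.87197346],
       [  0.        ,   0.        ,   1.        ]]), 'k1': -0.07443111313827536, 'R': array([[-0.45226199,  0.89188314,  0.00188485],
       [ 0.63603789,  0.32400634, -0.7003397 ],
       [-0.62523188, -0.31553819, -0.71380722]]), 't': array([ 0.2530849 , -0.27469377,  1.60620051])}
{'intrinsics': array([[466.04465932,   0.        , 326.48554256],
       [  0.        , 466.04465932, 201.53058978],
       [  0.        ,   0.        ,   1.        ]]), 'k1': 0.0426485968213387, 'R': array([[ 5.03749398e-02, -9.98730225e-01, -5.49954405e-04],
       [-9.74527761e-01, -4.90336865e-02, -2.18840901e-01],
       [ 2.18536056e-01,  1.15600430e-02, -9.75760400e-01]]), 't': array([-0.02031665,  0.56661179,  1.07458279])}
```

View pics/scene0.png

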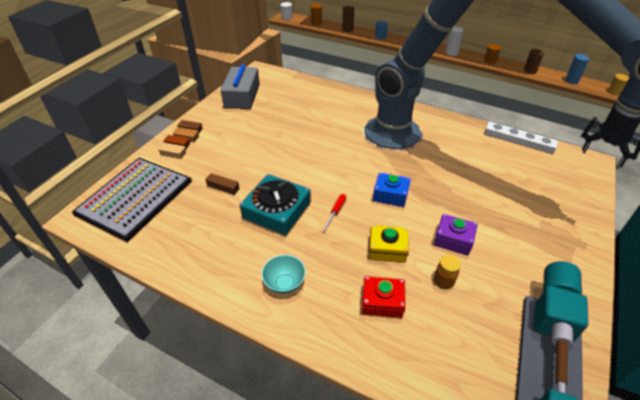

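View pics/top0.png

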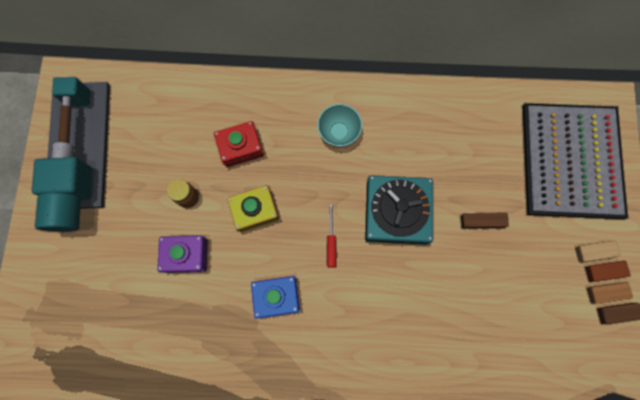

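In the top picture, the four button stations are red (238,142), yellow (253,208), purple (182,254) and blue (275,297). The yellow one is meant. The dial is at about (400,208). I'll enlarge both to confirm.

```bash
python3 - <<'E'
import cv2,numpy as np
a=cv2.imread("pics/top0.png")
c=cv2.resize(a[165:255,355:445],None,fx=6.6,fy=6.6,interpolation=cv2.INTER_CUBIC);cv2.imwrite("pics/dial.png",c)
c=cv2.resize(a[178:238,218:288],None,fx=8,fy=8,interpolation=cv2.INTER_CUBIC);cv2.imwrite("pics/but.png",c)
E
cat > h.py <<'E'
import numpy as np,cv2
from station import cams
def D(m): return np.array([m['k1'],0,0,0,0.])
def ray(n,uv,z,m=None):
    m=m or cams.camera_model(n)
    # drawn=(1+k1 r^2)*slope -> OpenCV model
    p=cv2.undistortPoints(np.array([[uv]],float),m['intrinsics'],D(m))[0,0]
    d=m['R'].T@np.array([p[0],p[1],1]);c=-m['R'].T@m['t']
    return c+d*(z-c[2])/d[2]
def proj(n,X,m=None):
    m=m or cams.camera_model(n)
    return cv2.projectPoints(np.array(X,float).reshape(-1,1,3),cv2.Rodrigues(m['R'])[0],m['t'],m['intrinsics'],D(m))[0][:,0]
E
```

```text
(no output)
```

View pics/dial.png

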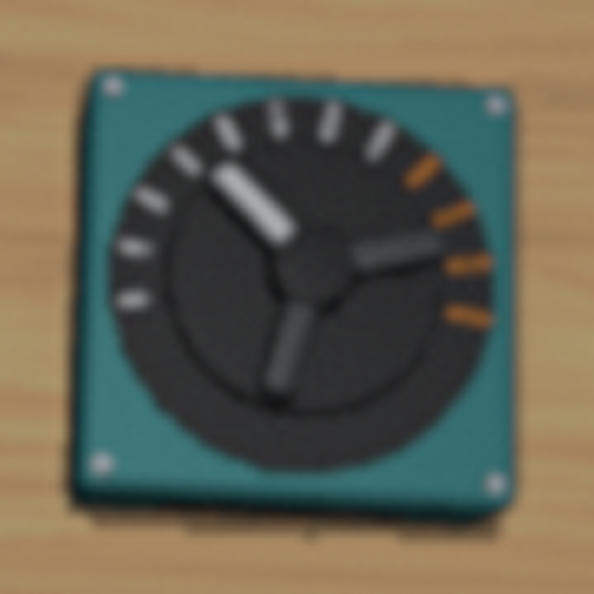

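View pics/but.png

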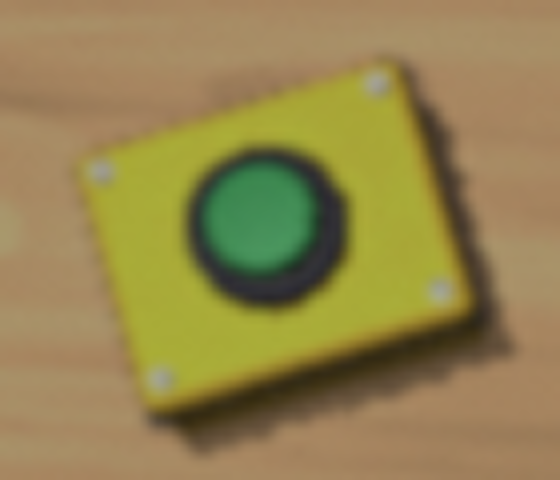

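Run:
```python
from h import *
f=lambda u,z,o=(355,165),s=6.6:ray("top",((u[0]+.5)/s+o[0]-.5,(u[1]+.5)/s+o[1]-.5),z)
sc=[f(u,.07) for u in[(113,86),(497,104),(497,485),(102,464)]]
c=np.mean(sc,0);print("box",np.round(sc,4),c)
e=sc[0]-sc[3]+sc[1]-sc[2];yaw=np.degrees(np.arctan2(e[1],e[0]));print("yaw(+x away assumed)",yaw)
ax=c
print("hub",f((317,262),.102))
ticks=[(132,299),(134,247),(152,200),(186,160),(228,132),(279,118),(330,122),(381,140),(423,170),(455,214),(468,264),(468,316)]
P=[f(t,.071) for t in ticks]
for i,p in enumerate(P):
  d=p-c;print(i,np.degrees(np.arctan2(d[1],d[0]))-yaw,99-18*i,np.hypot(*d[:2]))
for u in[(224,172),(283,235),(440,245),(278,390)]:
  d=f(u,.1)-c;print("rib",np.degrees(np.arctan2(d[1],d[0]))-yaw,np.hypot(*d[:2]))
g=lambda u,z:f(u,z,(218,178),8)
for q in[[(101,172),(377,83),(441,290),(161,379)]]:
  S=[g(u,.06) for u in q];print("but box",np.round(S,4),np.mean(S,0))
for z in(.07,.075,.08,.085):print(z,g((260,217),z))
print("dark ring",g((268,228),.062))
```

```text
box [[ 0.6309 -0.0995  0.07  ]
 [ 0.631  -0.2415  0.07  ]
 [ 0.4888 -0.2418  0.07  ]
 [ 0.4891 -0.0997  0.07  ]] [ 0.5599475  -0.17063474  0.07      ]
yaw(+x away assumed) 0.0800131352907627
hub [ 0.56051817 -0.17109373  0.102     ]
0 98.78499914137853 99 0.06264969375111534
1 80.85529532028531 81 0.06249010342362196
2 63.2729355749062 63 0.062199269041827814
3 44.77732653500856 45 0.06164441788310362
4 27.048416584904018 27 0.06196190782995613
5 8.760199748960495 9 0.06217399065631219
6 -8.742035188915448 -9 0.061541532409780386
7 -27.207024218106184 -27 0.061681612769153966
8 -44.69185023515032 -45 0.06215125890109021
9 -63.1539947269872 -63 0.062208418209541316
10 -81.02605879742 -81 0.06104917185368917
11 -99.3035434068824 -99 0.06115246245225622
rib 45.4116813914481 0.046255857619618576
rib 48.044464785735734 0.015414201137466619
rib -78.0770877686985 0.045367804093737016
rib 164.9478209871432 0.04757753772362155
but box [[0.5619 0.2437 0.06  ]
 [0.5941 0.1619 0.06  ]
 [0.5304 0.1373 0.06  ]
 [0.4989 0.2196 0.06  ]] [0.5463234  0.19061534 0.06      ]
0.07 [0.54819257 0.19231397 0.07      ]
0.075 [0.5471503  0.19141946 0.075     ]
0.08 [0.54610803 0.19052494 0.08      ]
0.085 [0.54506576 0.18963043 0.085     ]
dark ring [0.54656755 0.19102373 0.062     ]
```

```bash
cat >> h.py <<'E'
from scipy.spatial.transform import Rotation as Ro
from station import status
C=np.array([.5602,-.1708])
def Rt(yang): # tool rotation: y axis at yang deg, z down
    a=np.radians(yang);y=np.array([np.cos(a),np.sin(a),0]);z=np.array([0,0,-1.])
    return Ro.from_matrix(np.c_[np.cross(y,z),y,z])
def rel(pos,yang):
    s=status.read_state();R0=Ro.from_quat(s['eef_rot'])
    t=R0.inv().apply(np.array(pos)-s['tool_pos'])*100
    w=(R0.inv()*Rt(yang)).as_rotvec(degrees=True)
    return np.r_[t,w].round(2).tolist()
def dialpose(al,d,z,r=.035):
    a=np.radians(al);return [*(C+r*np.array([np.cos(a),np.sin(a)])+d*np.array([-np.sin(a),np.cos(a)])),z]
E
python3 -c "
from h import *
p=dialpose(45,.026,.16);print(p,rel(p,45))"
```

```text
[np.float64(0.566563961030679), np.float64(-0.12766648634762062), 0.16] [-58.01, -64.64, 7.15, -0.09, 0.03, 29.54]
```

{"fn": "drive_tool", "kwargs": {
  "moves": [-12, -13, 0, 0, 0, 6, -24, -26, 0, 0, 0, 12, -36, -39, 2, 0, 0, 18, -48, -52, 4, 0, 0, 24, -58, -64.6, 7, 0, 0, 29.5, -58, -64.6, 7, 0, 0, 29.5, -58, -64.6, 7, 0, 0, 29.5, -58, -64.6, 7, 0, 0, 29.5, -58, -64.6, 7, 0, 0, 29.5, -58, -64.6, 7, 0, 0, 29.5],
  "jaw": 255,
  "grip_force": 20
}}

```text
time: 0.93
tool_pos: [0.3663, 0.2772, 0.2032]
eef_rot: [0.382, 0.924, -0.001, 0.0]
ft_force: [0.1, 0.2, -0.1]
finger_gap: 0.0002
```

```bash
python3 -c "
from h import *
p=dialpose(45,.026,.16);print(rel(p,45));print(status.read_state())"
```

```text
[-42.76, -14.5, 4.38, -0.09, 0.04, 0.06]
{'time': 0.9333, 'q': array([-0.92914037,  0.14399508,  0.2101036 ,  2.06655073, -0.0361363 ,
        0.93605264,  0.08680047]), 'qd': array([ 0.68105131, -0.13445384,  0.36896158,  0.29049508, -0.03198895,
       -0.16280008,  1.0548011 ]), 'effort': array([ -4.1910772 , -29.22278881,  -0.49699059, -20.61555326,
        -0.03390903,   0.32238574,  -0.91151526]), 'tool_pos': array([0.36632856, 0.27715075, 0.2032345 ]), 'eef_rot': array([ 3.82188542e-01,  9.24083940e-01, -8.88632214e-04,  2.89606973e-05]), 'ft_force': array([ 0.0707099 ,  0.211977  , -0.09243394]), 'torque': array([ 0.03471698, -0.11369597,  0.02888405]), 'finger_gap': 0.000238861891458418}
```

{"fn": "drive_tool", "kwargs": {
  "moves": [-42.8, -14.5, 4.4, 0, 0, 0, -42.8, -14.5, 4.4, 0, 0, 0, -42.8, -14.5, 4.4, 0, 0, 0, -42.8, -14.5, 4.4, 0, 0, 0, -42.8, -14.5, 4.4, 0, 0, 0, -42.8, -14.5, 4.4, 0, 0, 0, -42.8, -14.5, 4.4, 0, 0, 0, -42.8, -14.5, 4.4, 0, 0, 0, -42.8, -14.5, 4.4, 0, 0, 0, -42.8, -14.5, 4.4, 0, 0, 0]
}}

```text
time: 1.77
tool_pos: [0.5498, -0.0945, 0.1631]
eef_rot: [0.382, 0.924, -0.001, -0.0]
ft_force: [1.0, 1.0, 0.1]
finger_gap: 0.0
```

{"fn": "drive_tool", "kwargs": {
  "moves": [0, 0, 0, 0, 0, 0, 0, 0, 0, 0, 0, 0]
}}

```text
time: 1.93
tool_pos: [0.5497, -0.0978, 0.1624]
eef_rot: [0.385, 0.923, -0.002, -0.001]
ft_force: [0.1, 0.8, 0.1]
finger_gap: 0.0001
```

```bash
python3 -c "
from h import *
print(rel(dialpose(45,.026,.16),45));print(status.read_state())
for n in('top','wrist'): cv2.imwrite(f'pics/{n}1.png',cams.grab_frame(n)[:,:,::-1])"
```

```text
[-3.31, -0.9, 0.25, -0.22, 0.03, -0.26]
{'time': 1.9333, 'q': array([-0.25766748,  0.37246381,  0.4546914 ,  1.90815181, -0.19991872,
        0.90752384,  1.07485712]), 'qd': array([-0.05260608, -0.027944  , -0.05269132,  0.03172969, -0.01152898,
        0.00987696, -0.01170209]), 'effort': array([  1.68571461, -38.57494354,   5.42154282, -20.82861006,
         0.13261607,  -0.12390518,   0.0847294 ]), 'tool_pos': array([ 0.5496871 , -0.09784714,  0.16243189]), 'eef_rot': array([ 3.84790900e-01,  9.23001762e-01, -1.85427170e-03, -5.21362552e-04]), 'ft_force': array([0.07683121, 0.75643643, 0.11314237]), 'torque': array([ 0.05211224, -0.0011973 ,  0.03248754]), 'finger_gap': 0.0001287676984582969}
```

View pics/wrist1.png

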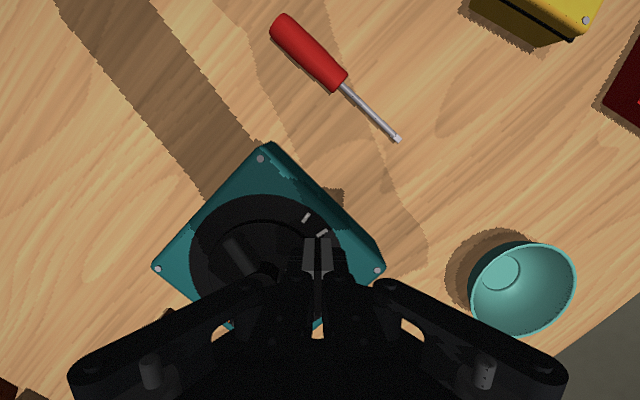

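The wrist view shows the shut fingers at about (318,260), over the dial's far-left edge. The box is clear below them. I'll finish the approach and then check before lowering.

{"fn": "drive_tool", "kwargs": {
  "moves": [-1.6, -0.5, 0.2, 0, 0, 0, -3.3, -0.9, 0.2, 0, 0, 0, -3.3, -0.9, 0.2, 0, 0, 0, -3.3, -0.9, 0.2, 0, 0, 0, -3.3, -0.9, 0.2, 0, 0, 0]
}}

```text
time: 2.45
tool_pos: [0.5658, -0.1212, 0.1604]
eef_rot: [0.381, 0.925, -0.0, -0.002]
ft_force: [0.3, -0.5, 0.5]
finger_gap: -0.0
```

```bash
python3 -c "
from h import *
print(rel(dialpose(45,.026,.088),45));print(status.read_state()['ft_force'])
a=cams.grab_frame('top')[150:270,340:460,::-1]
cv2.imwrite('pics/t2.png',cv2.resize(a,None,fx=5,fy=5,interpolation=2))"
```

```text
[-0.53, -0.39, 7.24, -0.11, -0.16, 0.23]
[ 0.32428549 -0.50624886  0.50083188]
```

View pics/t2.png

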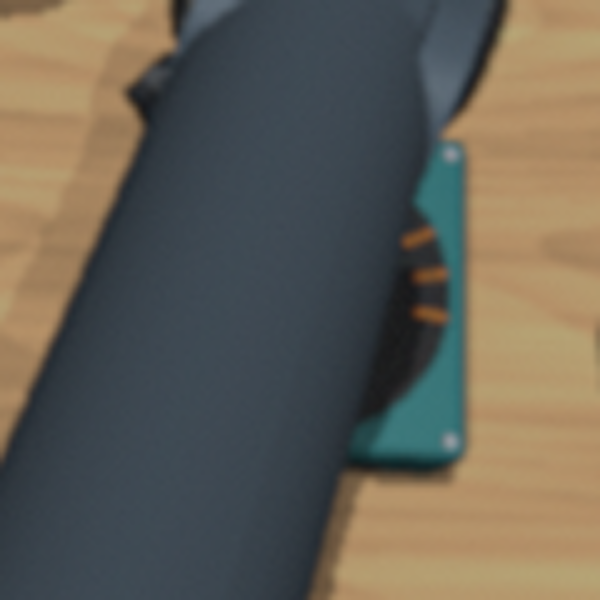

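The arm hides the dial in the top view, so I'll use the scene camera. Next I lower between the ribs.

{"fn": "drive_tool", "kwargs": {
  "moves": [-0.5, -0.4, 1, 0, 0, 0, -0.5, -0.4, 2.5, 0, 0, 0, -0.5, -0.4, 4, 0, 0, 0, -0.5, -0.4, 5.5, 0, 0, 0, -0.5, -0.4, 6.5, 0, 0, 0, -0.5, -0.4, 7, 0, 0, 0, -0.5, -0.4, 7.2, 0, 0, 0, -0.5, -0.4, 7.2, 0, 0, 0, -0.5, -0.4, 7.2, 0, 0, 0]
}}

```text
time: 3.25
tool_pos: [0.5667, -0.1277, 0.089]
eef_rot: [0.381, 0.925, -0.0, -0.001]
ft_force: [-0.4, 0.4, 0.1]
finger_gap: 0.0001
```

```bash
python3 -c "
from h import *
print(rel(dialpose(45,.026,.088),45));print(status.read_state()['ft_force'])
print(proj('scene',[.56,-.17,.1]))
a=cams.grab_frame('scene')[140:260,210:340,::-1]
cv2.imwrite('pics/s3.png',cv2.resize(a,None,fx=6,fy=5,interpolation=2))"
```

```text
[0.02, -0.01, 0.1, -0.07, -0.11, 0.24]
[-0.43563995  0.41314099  0.10501949]
[[274.59500918 188.05699211]]
```

View pics/s3.png

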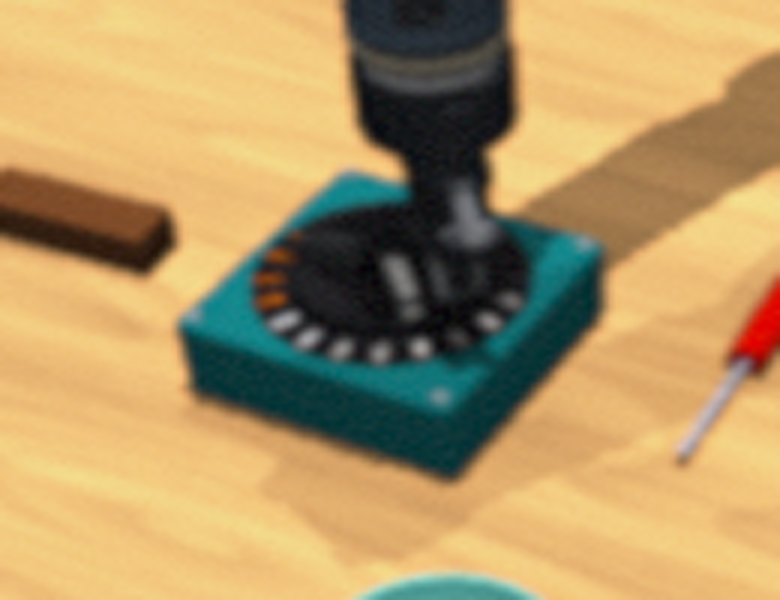

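```bash
python3 -c "
from h import *
for al,d in [(45,.023),(45,.02),(45,.017),(43,.017),(40,.017),(37,.017),(34,.017),(31,.017),(29,.017),(29,.017)]:
  print(rel(dialpose(al,d,.088),al))"
```

```text
[-0.27, -0.01, 0.11, -0.06, -0.09, 0.24]
[-0.57, -0.01, 0.11, -0.06, -0.09, 0.24]
[-0.87, -0.02, 0.11, -0.06, -0.09, 0.24]
[-0.99, 0.04, 0.11, -0.06, -0.09, 2.24]
[-1.18, 0.12, 0.11, -0.06, -0.09, 5.24]
[-1.38, 0.18, 0.11, -0.06, -0.09, 8.24]
[-1.57, 0.24, 0.11, -0.07, -0.08, 11.24]
[-1.77, 0.29, 0.11, -0.07, -0.08, 14.24]
[-1.9, 0.31, 0.11, -0.07, -0.08, 16.24]
[-1.9, 0.31, 0.11, -0.07, -0.08, 16.24]
```

{"fn": "drive_tool", "kwargs": {
  "moves": [-0.27, 0, 0.1, 0, 0, 0.2, -0.57, 0, 0.1, 0, 0, 0.2, -0.87, 0, 0.1, 0, 0, 0.2, -1.0, 0.04, 0.1, 0, 0, 2.2, -1.2, 0.12, 0.1, 0, 0, 5.2, -1.4, 0.18, 0.1, 0, 0, 8.2, -1.57, 0.24, 0.1, 0, 0, 11.2, -1.77, 0.29, 0.1, 0, 0, 14.2, -1.9, 0.31, 0.1, 0, 0, 16.2, -1.9, 0.31, 0.1, 0, 0, 16.2]
}}

```text
time: 4.13
tool_pos: [0.5831, -0.1394, 0.0883]
eef_rot: [0.508, 0.862, -0.0, -0.0]
ft_force: [0.3, 0.7, 0.9]
finger_gap: -0.0002
```

```bash
python3 -c "
from h import *
print(rel(dialpose(29,.017,.088),29));print(status.read_state()['ft_force'])
for al in range(27,-1,-3): print(rel(dialpose(al,.017,.088),al))
a=cams.grab_frame('scene')[140:260,210:340,::-1]
cv2.imwrite('pics/s4.png',cv2.resize(a,None,fx=6,fy=5,interpolation=2))"
```

```text
[0.06, -0.02, 0.03, -0.07, -0.02, -0.0]
[0.28439205 0.68111757 0.87960566]
[-0.06, 0.03, 0.03, -0.07, -0.02, 2.0]
[-0.25, 0.11, 0.03, -0.07, -0.02, 5.0]
[-0.44, 0.18, 0.03, -0.07, -0.02, 8.0]
[-0.64, 0.24, 0.03, -0.07, -0.02, 11.0]
[-0.84, 0.28, 0.03, -0.07, -0.02, 14.0]
[-1.04, 0.32, 0.03, -0.07, -0.01, 17.0]
[-1.24, 0.35, 0.03, -0.07, -0.01, 20.0]
[-1.44, 0.36, 0.03, -0.07, -0.01, 23.0]
[-1.65, 0.37, 0.03, -0.07, -0.01, 26.0]
[-1.85, 0.36, 0.03, -0.07, -0.01, 29.0]
```

View pics/s4.png

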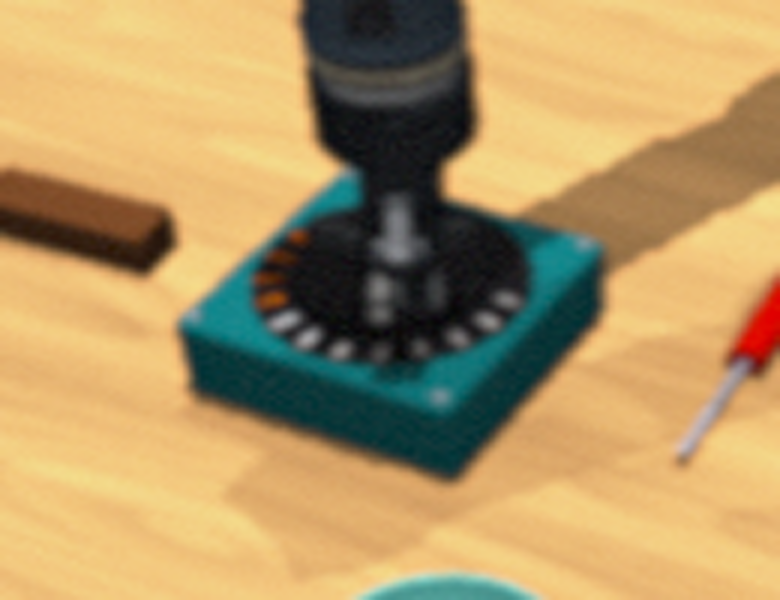

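The pointer rib moved round with the finger and now points near tick 4. I'll continue.

{"fn": "drive_tool", "kwargs": {
  "moves": [-0.06, 0.03, 0, 0, 0, 2, -0.25, 0.1, 0, 0, 0, 5, -0.44, 0.18, 0, 0, 0, 8, -0.64, 0.24, 0, 0, 0, 11, -0.84, 0.28, 0, 0, 0, 14, -1.04, 0.32, 0, 0, 0, 17, -1.24, 0.35, 0, 0, 0, 20, -1.44, 0.36, 0, 0, 0, 23, -1.65, 0.37, 0, 0, 0, 26, -1.65, 0.37, 0, 0, 0, 26]
}}

```text
time: 5.02
tool_pos: [0.5942, -0.1511, 0.0882]
eef_rot: [0.688, 0.726, -0.0, -0.001]
ft_force: [-0.4, 2.7, 1.7]
finger_gap: 0.0001
```

```bash
python3 -c "
from h import *
print(rel(dialpose(3,.017,.088),3));print(status.read_state()['ft_force'])
for al in (1,-2,-5,-8,-11,-14,-16,-18,-20,-22): print(al,rel(dialpose(al,.017,.088),al))
a=cams.grab_frame('scene')[140:260,210:340,::-1]
cv2.imwrite('pics/s5.png',cv2.resize(a,None,fx=6,fy=5,interpolation=2))"
```

```text
[-0.09, 0.01, 0.02, -0.12, -0.08, 0.09]
[-0.36887983  2.71982416  1.71797969]
1 [-0.21, 0.06, 0.02, -0.12, -0.08, 2.09]
-2 [-0.4, 0.14, 0.02, -0.12, -0.07, 5.09]
-5 [-0.59, 0.21, 0.02, -0.12, -0.07, 8.09]
-8 [-0.79, 0.26, 0.02, -0.12, -0.07, 11.09]
-11 [-0.98, 0.31, 0.02, -0.13, -0.07, 14.09]
-14 [-1.19, 0.35, 0.02, -0.13, -0.06, 17.09]
-16 [-1.32, 0.37, 0.02, -0.13, -0.06, 19.09]
-18 [-1.45, 0.38, 0.02, -0.13, -0.06, 21.09]
-20 [-1.59, 0.39, 0.02, -0.13, -0.06, 23.09]
-22 [-1.73, 0.39, 0.02, -0.13, -0.05, 25.09]
```

View pics/s5.png

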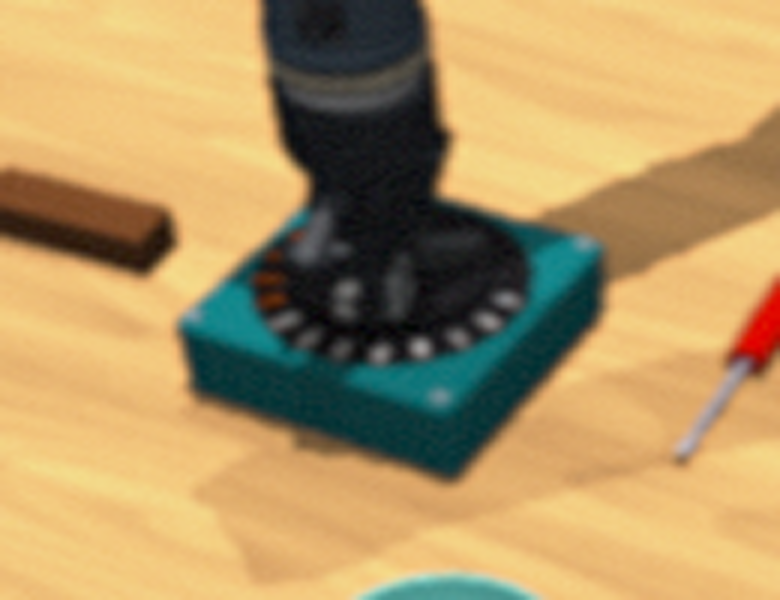

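{"fn": "drive_tool", "kwargs": {
  "moves": [-0.21, 0.06, 0, 0, 0, 2, -0.4, 0.14, 0, 0, 0, 5, -0.59, 0.2, 0, 0, 0, 8, -0.79, 0.26, 0, 0, 0, 11, -0.98, 0.3, 0, 0, 0, 14, -1.1, 0.33, 0, 0, 0, 15.5, -1.1, 0.33, 0, 0, 0, 15.5, -1.1, 0.33, 0, 0, 0, 15.5]
}}

```text
time: 5.73
tool_pos: [0.5982, -0.1616, 0.0882]
eef_rot: [0.778, 0.628, -0.0, -0.001]
ft_force: [0.8, 1.5, 1.2]
finger_gap: -0.0003
```

```bash
python3 -c "
from h import *
print(rel(dialpose(-12.5,.017,.088),-12.5));print(status.read_state()['ft_force'])
for al in (-14,-16,-18,-20,-22): print(al,rel(dialpose(al,.017,.088),al))
a=cams.grab_frame('scene')[140:260,210:340,::-1]
cv2.imwrite('pics/s6.png',cv2.resize(a,None,fx=6,fy=5,interpolation=2))
for k in (0,3,4,5,6,7):
  t=np.radians(99-18*k);print(k,(proj('scene',[*(C+.045*np.array([np.cos(t),np.sin(t)])),.1])[0]-[210,140])*[6,5])"
```

```text
[-0.02, -0.01, 0.02, -0.12, -0.06, 0.27]
[0.79891929 1.47523699 1.21324777]
-14 [-0.11, 0.04, 0.02, -0.12, -0.05, 1.77]
-16 [-0.24, 0.09, 0.02, -0.12, -0.05, 3.77]
-18 [-0.37, 0.14, 0.02, -0.12, -0.05, 5.77]
-20 [-0.49, 0.18, 0.02, -0.13, -0.05, 7.77]
-22 [-0.62, 0.22, 0.02, -0.13, -0.05, 9.77]
0 [471.33373388 256.43324197]
3 [407.41254399 291.37035316]
4 [378.03331835 294.0853397 ]
5 [349.4655796  291.38193173]
6 [324.70154349 283.56665486]
7 [306.26618322 271.50737839]
```

View pics/s6.png

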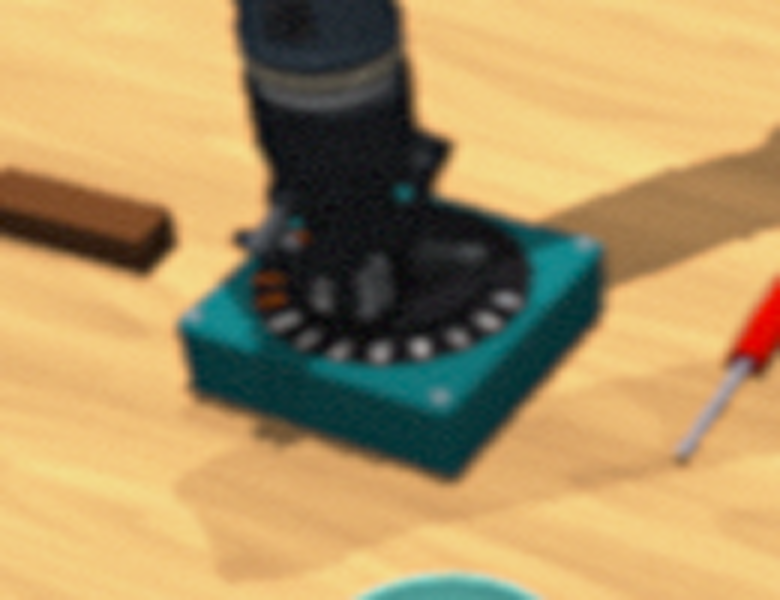

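{"fn": "drive_tool", "kwargs": {
  "moves": [-0.11, 0.04, 0, 0, 0, 1.8, -0.24, 0.09, 0, 0, 0, 3.8, -0.37, 0.14, 0, 0, 0, 5.8, -0.49, 0.18, 0, 0, 0, 7.8, -0.56, 0.2, 0, 0, 0, 8.8, -0.56, 0.2, 0, 0, 0, 8.8, -0.56, 0.2, 0, 0, 0, 8.8, -0.56, 0.2, 0, 0, 0, 8.8]
}}

```text
time: 6.45
tool_pos: [0.5987, -0.1679, 0.0882]
eef_rot: [0.824, 0.566, -0.001, -0.001]
ft_force: [0.2, -1.2, -0.4]
finger_gap: 0.0001
```

```bash
python3 -c "
from h import *
print(rel(dialpose(-21,.017,.088),-21));print(status.read_state()['ft_force'])
a=cams.grab_frame('scene')[140:260,210:340,::-1]
cv2.imwrite('pics/s7.png',cv2.resize(a,None,fx=6,fy=5,interpolation=2))"
```

```text
[0.04, 0.01, 0.02, -0.12, -0.02, -0.04]
[ 0.19440984 -1.1902307  -0.40592966]
```

View pics/s7.png

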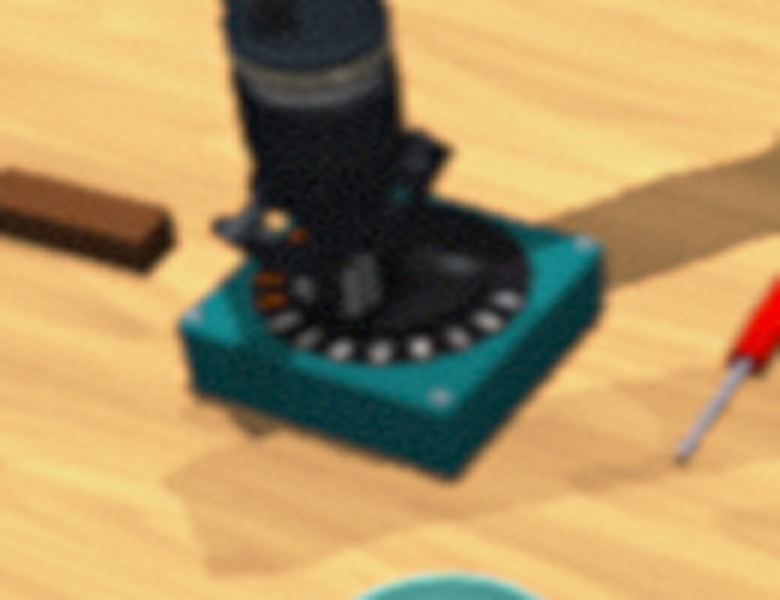

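The pointer snapped to about (303,288), which is tick 7, and left the finger behind. I'll back off 8 mm, lift, and head to the button so the top camera can check the dial.

{"fn": "drive_tool", "kwargs": {
  "moves": [0.4, 0, 0, 0, 0, 0, 0.8, 0, 0, 0, 0, 0, 0.8, 0, -1, 0, 0, 0, 0.8, 0, -3, 0, 0, 0, 0.8, 0, -6, 0, 0, 0, 0.8, 0, -9, 0, 0, 0, 0.8, 0, -9, 0, 0, 0, 0.8, 0, -9, 0, 0, 0]
}}

```text
time: 7.17
tool_pos: [0.6031, -0.1608, 0.1808]
eef_rot: [0.824, 0.566, 0.001, 0.0]
ft_force: [0.3, 0.6, 0.1]
finger_gap: -0.0001
```

```bash
python3 -c "
from h import *
print(status.read_state()['tool_pos'],status.read_state()['ft_force'])
print(rel([.547,.191,.16],15))"
```

```text
[ 0.60306026 -0.16077969  0.18076326] [0.31500085 0.64826928 0.11987078]
[30.82, -17.85, 2.08, 0.16, -0.05, -36.02]
```

{"fn": "drive_tool", "kwargs": {
  "moves": [30.8, -17.8, 1, 0, 0, -36, 30.8, -17.8, 1, 0, 0, -36, 30.8, -17.8, 1, 0, 0, -36, 30.8, -17.8, 1, 0, 0, -36, 30.8, -17.8, 1, 0, 0, -36, 30.8, -17.8, 1, 0, 0, -36, 30.8, -17.8, 1, 0, 0, -36, 30.8, -17.8, 1, 0, 0, -36, 30.8, -17.8, 1, 0, 0, -36, 30.8, -17.8, 1, 0, 0, -36]
}}

```text
time: 8.0
tool_pos: [0.5447, 0.1984, 0.1692]
eef_rot: [0.604, 0.797, 0.001, -0.001]
ft_force: [-0.1, 0.5, 0.4]
finger_gap: 0.0007
```

{"fn": "drive_tool", "kwargs": {
  "moves": [0, 0, 0, 0, 0, 0, 0, 0, 0, 0, 0, 0]
}}

```text
time: 8.17
tool_pos: [0.5437, 0.1989, 0.1682]
eef_rot: [0.604, 0.797, -0.0, -0.002]
ft_force: [-0.1, 0.3, -0.2]
finger_gap: 0.0001
```

```bash
python3 -c "
from h import *
print(status.read_state()['tool_pos'])
print(rel([.547,.191,.12],15))
a=cams.grab_frame('top')[:,:,::-1]
cv2.imwrite('pics/t8.png',cv2.resize(a[165:255,355:445],None,fx=6.6,fy=6.6,interpolation=2))
cv2.imwrite('pics/t8f.png',a)
cv2.imwrite('pics/s8.png',cams.grab_frame('scene')[:,:,::-1])"
```

```text
[0.54370487 0.19885036 0.16818099]
[-0.86, 0.12, 4.82, -0.13, -0.15, 0.71]
```

View pics/t8.png

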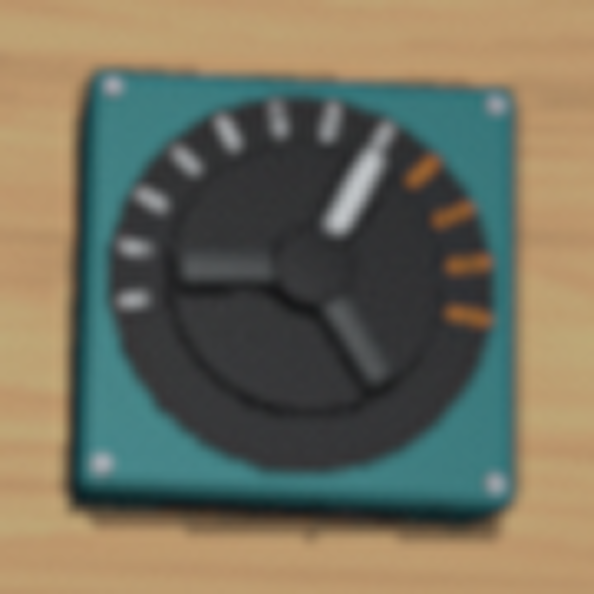

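View pics/s8.png

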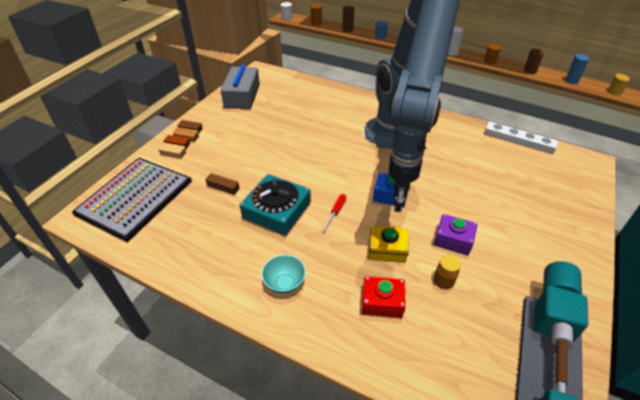

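The top crop shows the pointer in line with tick 7, the last white one, so the dial has gone from 3 to 7: exactly four clicks. Next I position over the yellow button.

{"fn": "drive_tool", "kwargs": {
  "moves": [-0.4, 0.1, 1, 0, 0, 0, -0.85, 0.1, 2, 0, 0, 0, -0.85, 0.1, 4, 0, 0, 0, -0.85, 0.1, 5, 0, 0, 0, -0.85, 0.1, 6, 0, 0, 0, -0.85, 0.1, 7, 0, 0, 0, -0.85, 0.1, 7, 0, 0, 0, -0.85, 0.1, 7, 0, 0, 0, -0.85, 0.1, 7, 0, 0, 0]
}}

```text
time: 9.02
tool_pos: [0.5482, 0.1892, 0.0992]
eef_rot: [0.605, 0.796, 0.001, -0.001]
ft_force: [-0.1, -0.4, 0.6]
finger_gap: -0.0004
```

```bash
python3 -c "
from h import *
print(status.read_state()['tool_pos'],status.read_state()['ft_force'])
print(rel([.5465,.1908,.09],15))
for n in ('scene','top'): print(proj(n,[.5465,.1908,.078]))
a=cams.grab_frame('scene')[190:280,340:440,::-1]
cv2.imwrite('pics/s9.png',cv2.resize(a,None,fx=6,fy=6,interpolation=2))
cv2.imwrite('pics/w9.png',cams.grab_frame('wrist')[:,:,::-1])"
```

```text
[0.54824692 0.18918889 0.09920651] [-0.05473269 -0.36482179  0.55093022]
[0.2, -0.13, 0.92, -0.0, -0.11, 0.52]
[[390.54286199 232.16789108]]
[[250.09603986 204.69932756]]
```

View pics/s9.png

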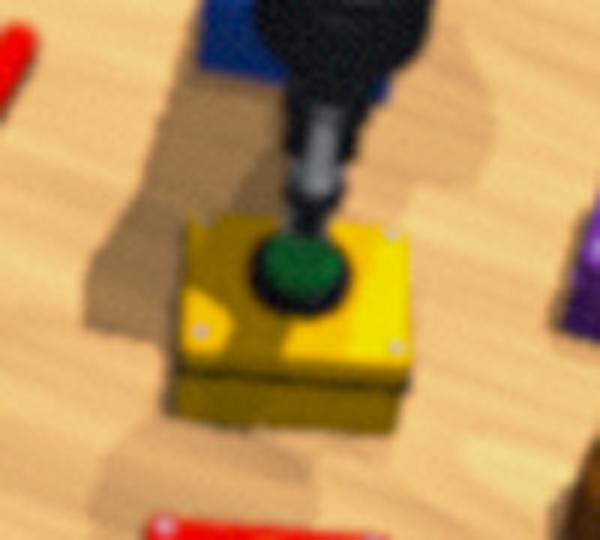

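View pics/w9.png

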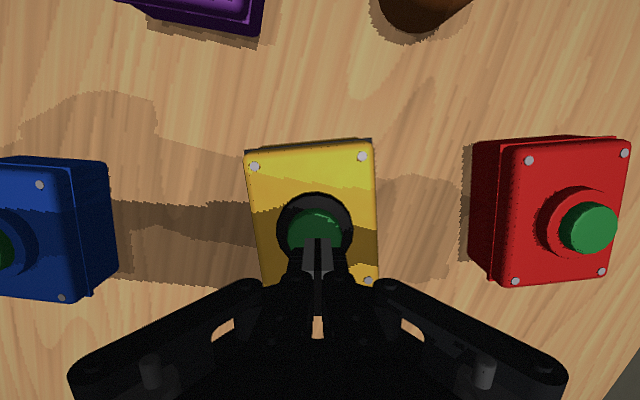

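The finger is above the centre of the yellow station's green cap, at (300,265) in the scene crop. The cap top is at about z 0.075. I'll lower while watching the force.

{"fn": "drive_tool", "kwargs": {
  "moves": [0.2, -0.1, 0.5, 0, 0, 0, 0.2, -0.1, 1, 0, 0, 0, 0.2, -0.1, 1.5, 0, 0, 0, 0.2, -0.1, 1.8, 0, 0, 0, 0.2, -0.1, 1.8, 0, 0, 0, 0.2, -0.1, 1.8, 0, 0, 0]
}}

```text
time: 9.62
tool_pos: [0.5465, 0.1912, 0.0813]
eef_rot: [0.605, 0.796, 0.001, -0.001]
ft_force: [-0.4, 0.2, 2.0]
finger_gap: -0.0002
```

{"fn": "drive_tool", "kwargs": {
  "moves": [0, 0, 0.2, 0, 0, 0, 0, 0, 0.3, 0, 0, 0, 0, 0, 0.3, 0, 0, 0]
}}

```text
time: 9.87
tool_pos: [0.5467, 0.1911, 0.0785]
eef_rot: [0.605, 0.796, 0.001, -0.001]
ft_force: [-0.7, 0.8, 3.6]
finger_gap: 0.0002
```

{"fn": "drive_tool", "kwargs": {
  "moves": [0, 0, 0.1, 0, 0, 0, 0, 0, 0.2, 0, 0, 0, 0, 0, 0.2, 0, 0, 0]
}}

```text
time: 10.12
tool_pos: [0.5467, 0.1912, 0.0765]
eef_rot: [0.605, 0.796, 0.001, -0.001]
ft_force: [-1.5, -0.5, 5.5]
finger_gap: -0.0001
```

{"fn": "drive_tool", "kwargs": {
  "moves": [0, 0, 0.1, 0, 0, 0, 0, 0, 0.2, 0, 0, 0, 0, 0, 0.2, 0, 0, 0]
}}

```text
time: 10.37
tool_pos: [0.5467, 0.1912, 0.0759]
eef_rot: [0.605, 0.796, 0.001, -0.002]
ft_force: [-5.1, -1.1, 14.5]
finger_gap: 0.0002
```

The force jumped to 14.5 N at z 0.0759, after about 6 mm of travel from contact, so the button is bottomed. I'll release it straight up.

{"fn": "drive_tool", "kwargs": {
  "moves": [0, 0, 0, 0, 0, 0, 0, 0, -0.5, 0, 0, 0, 0, 0, -1.5, 0, 0, 0, 0, 0, -4, 0, 0, 0, 0, 0, -7, 0, 0, 0, 0, 0, -10, 0, 0, 0, 0, 0, -10, 0, 0, 0, 0, 0, -10, 0, 0, 0]
}}

```text
time: 11.03
tool_pos: [0.5481, 0.191, 0.1779]
eef_rot: [0.605, 0.796, 0.003, -0.001]
ft_force: [0.2, 0.4, 0.8]
finger_gap: -0.0002
```

{"fn": "drive_tool", "kwargs": {
  "moves": [8, 2, -2, 0, 0, 0, 8, 2, -2, 0, 0, 0, 8, 2, -2, 0, 0, 0, 8, 2, -2, 0, 0, 0, 8, 2, -2, 0, 0, 0, 8, 2, -2, 0, 0, 0]
}}

```text
time: 11.53
tool_pos: [0.5455, 0.2714, 0.1972]
eef_rot: [0.606, 0.795, 0.002, -0.001]
ft_force: [0.2, -1.2, -0.1]
finger_gap: -0.0003
```

```bash
python3 -c "
from h import *
s=status.read_state();print(s['time'],s['tool_pos'],s['ft_force'],abs(s['qd']).max())
a=cams.grab_frame('top')[:,:,::-1];b=cams.grab_frame('scene')[:,:,::-1]
cv2.imwrite('pics/t10.png',np.hstack([cv2.resize(a[165:255,355:445],(400,400),interpolation=2),cv2.resize(b[190:280,340:430],(400,400),interpolation=2)]))
cv2.imwrite('pics/t10f.png',a)"
```

```text
11.5333 [0.54554587 0.27141879 0.19724687] [ 0.20922709 -1.16056983 -0.11623919] 0.010204239477307246
```

View pics/t10.png

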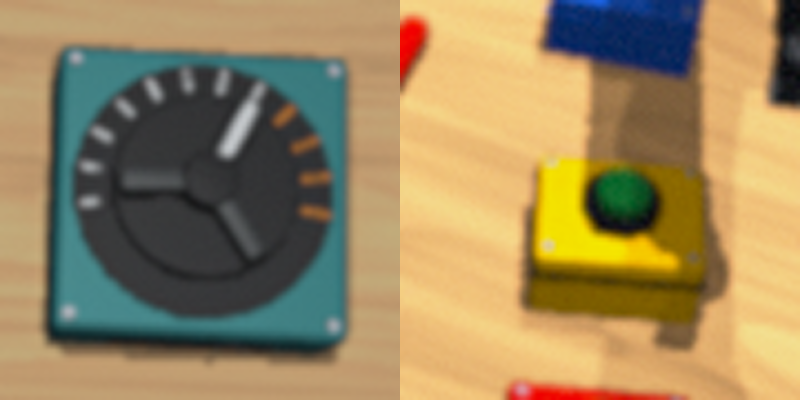

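View pics/t10f.png

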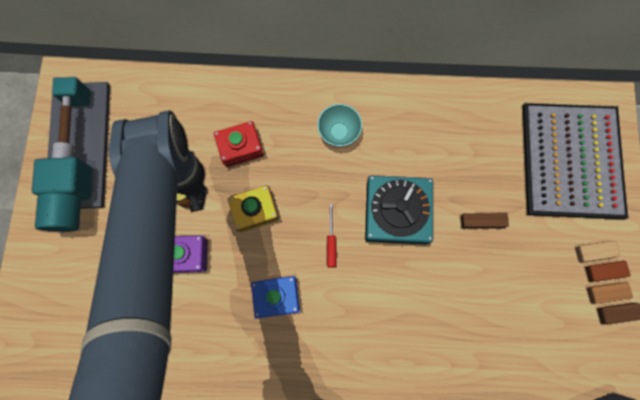

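The dial pointer sits on tick 7, at (257,92) in the left half of the crop. The button is back out, and the screwdriver (331,240), bowl (340,126) and blank (484,221) haven't moved. The arm is clear.

```bash
python3 -c "
from station import job_done
print(job_done())"
```

```text
the job is handed in; nothing more can be done
None
```

The dial is up exactly four clicks, and after that I pressed the green button on the yellow box all the way down and let go. I handed the job in at about 11.6 s.

- **Dial:** I pushed the pointer rib clockwise with the shut fingertips, without gripping it. It went from click 3 (pointer measured at 45°) to click 7. Forces read during the push stayed at about 3 N. The last top picture, taken with the arm clear, shows the pointer in line with tick 7.
- **Button:** The cap travelled about 6 mm from first contact. The force then rose sharply to 14.5 N against the 5 N needed, so it was fully down. After I lifted straight up, the last scene picture shows the cap out again.
- **Other things:** The screwdriver, bowl and wood blank stand where they were. The arm mostly hid the jar in the last top picture, so I didn't recheck it; the finger path stayed well above it.

No check failed or disagreed.

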